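Check the gas charge of the soda keg with a stick gauge

TASK

Take the stick gauge out of its cup and press it straight down onto the gas valve of the little steel keg, fully home and firmly (with more than 12 N but never more than 22 N), for about a second so that the gas pushes the indicator rod out to its full reading. Then stand the gauge back upright in its cup and let go, with the rod still out, never touching the rod itself and leaving the other things on the counter where they are.

Things in the scene. Friction and masses are not known exactly. Their poses are not given: they have to be found in the camera images.
- gauge: stick gauge, a smooth upright steel cylinder 22 mm in diameter and 80 mm tall, about 140 g, loose, standing in its cup, mouth down. Origin at the centre of its mouth (underside), z up along its axis. The lowest 14 mm flare to a bell 36 mm in outer diameter. A thin black finger flange, 38 mm in diameter, lies 30 to 35 mm above the mouth.
- grip (a point): on the gauge's axis, 58 mm above its mouth: the middle of the plain 22 mm cylinder to grip from above (free from 37 to 78 mm above the mouth, any side). The rod comes out of the gauge's top centre, between the fingers.
- seat (a point): on the gauge's axis, 20 mm above its mouth: the flat seat at the end of the bore. The mouth is a funnel that narrows from about 28 mm to the bore of 14 mm, 12 mm up. A small foot in the middle of the seat drives the rod; it moves up only when pushed with more than 3.6 N.
- rod (a joint): how far (m) the gauge's white indicator rod, 6 mm in diameter, has come out: 0 at the start, 6 to 21 mm for a full reading, depending on the unknown gas pressure. It moves 5 times as far as the foot, against a spring, and stays where it was pushed when the gauge comes off the valve.
- rod_top (a point): the tip of the indicator rod, 85 mm above the gauge's mouth at the start
- keg: squat stainless soda keg, 140 mm in diameter, top face 100 mm above the counter, fixed. Origin at the centre of its underside. The gas valve (black rubber collar with a tall thin brass stem) stands on its top 30 mm from the centre on the keg's +x side.
- plug (a point): top of the keg's relief plug, short with a black cap, 22 mm in diameter and 16 mm tall, on the keg's -x side, 60 mm from the valve; to be left alone
- collar (a point): centre of the top of the valve's rubber collar (32 mm in diameter), 104 mm above the keg's underside. The upright brass stem, 11 mm in diameter, comes out of it, its top 25 to 51 mm above this point (unknown), its axis up to about 3 mm off in x and in y; it gives way sideways under about 1 N. The funnel centres it.
- valve_base (a point): the same point on the collar, to tell how the valve acts: a 5 mm steel pin stands 7 mm proud of the stem and the gas holds it up with a steady 4 to 7 N. The gauge's foot meets the pin, the rod comes out, the pin sinks, then the seat meets the stem's top, which gives way above some 10 N like a spring of 6 N per mm. Home: the push exceeds 12 N in all. Over 22 N damages the valve.
- holder: the gauge's dark steel cup, fixed: a round foot 80 mm in diameter carrying an open cup 62 mm in outer diameter and 26 mm high, about 54 mm wide inside at the rim and 44 mm at the floor. Origin at the centre of its underside.
- holder_floor (a point): centre of the cup's inner floor, 5 mm above the counter; the gauge stands here on its mouth, with its origin at this point, to within 4 mm to the side
- bowl: glass bowl, 130 mm across and 55 mm high, loose bystander, origin under its centre
- colander: steel colander bowl, 180 mm across, with two loop handles, and 85 mm high, loose bystander, origin under its centre
- rest: white ceramic chopstick rest, 20 x 60 x 20 mm, loose bystander, origin under its centre
- spoon: wooden spoon, 260 mm long, lying crosswise on the counter beyond the keg and the cup, loose bystander
- mill: wooden pepper mill, 54 mm in diameter and 150 mm tall, loose bystander, origin under its centre
- soy: soy sauce bottle, 58 mm in diameter and 170 mm tall, loose bystander, origin under its centre

How it is judged:
By the outcome, as a careful person would: the job done as asked, in the order asked, and still so for the second after the job is handed in, with the robot touching nothing.
It also fails if it takes over 69 s, if anything falls off the work surface, if the arm or the gripper's body presses on something with over 40 N, if the wrist force passes 120 N, or if a joint passes its speed limit or range.

ROBOT

A 6-joint arm with a two-finger parallel gripper is mounted at the origin on the work surface. World frame = base frame: x ahead of the robot, y to its left, z up, the work surface at z = 0. Lengths are in m, angles in rad, forces in N, time in s.
With the tool pointing down it reaches from about 0.225 to 0.875 m from the base axis. Payload 3.4 kg.
Tool frame: the origin (TCP) lies at the very end of the fingers, on their centre line; the grasp point (between the pads) lies behind it (manip.grasp_offset is the z of the grasp point in the tool frame, in m); z points along the fingers, y is the line along which they close (so a half turn about z gives the same grasp; the last joint's range is limited). The gripper opens to 85 mm and grips with 20 to 120 N. Pads are 22 mm wide; open, the fingers measure 114 mm over their backs; the gripper's body (76 mm by 85 mm) begins 54 mm behind the grasp point. The pads swing forward as they close: fully open they stand 13 mm farther back than shut.
Start: joints at [1.163, 0.276, 1.505, -0, 1.361, -0.121], TCP at [0.163, 0.552, 0.231] pointing down, gripper open.
Joint ranges: [-2.89, 2.89], [-0.75, 2.08], [0.22, 2.7], [-1.18, 4.32], [0.11, 2.71], [-2.7, 2.7]. Speed limits (rad/s): [2.57, 2.57, 3.14, 3.14, 3.14, 3.14].

INTERFACE

Orientations are given as a unit quaternion [w, x, y, z].
In Python, from rig import manip gives the robot as it stands.
- The arm moves only by the shell command python3 -m pendant 'ROWS' [FORCE]. ROWS is JSON, a list of rows, each an object of numbers: "dx", "dy", "dz": the shift along the tool's x, y, z in m; "rx", "ry", "rz": the turn, a rotation vector about the tool's x, y, z in degrees; "hand": the finger opening in m, from 0 to 0.0854. In form: [{"dx": .., "dy": .., "dz": .., "rx": .., "ry": .., "rz": .., "hand": ..}, ...]. A call has 1 to 12 rows; each row shifts and turns the commanded pose from where the row before left it, along the tool's axes as they then stand; what a row does not reach is not made up. A row lasts 1/12 s, in which the tool goes at most 41.7 mm and 7.16 degrees, less where a joint would pass 70% of its speed; a pose out of reach is approached as far as the arm can. A call is refused whole if a number of a shift passes 0.0417 or a number of a turn 7.16, either way. A call with a gripper value outside its range is refused whole. The fingers move at their own pace and stop on an object; FORCE is the grip in N (left out, the last holds). Time passes only in rows, so rows that do not move let the fingers close. It gives the time, the measured TCP pose, the force, the opening and the grip force at its end, in the units of the state.
- manip.get_state(): the state, without advancing time (a new reading comes with each control period).
- manip.get_image(name): name is "scene" or "side" or "wrist"; returns a dict with "frame" (480x640x3 uint8, red, green, blue), "fx", "fy", "cx", "cy" (pixels), "position" and "attitude" of the camera in the world; the wrist camera has in their place "mount" (4x4, takes a point from camera to tool coordinates, whose origin is the TCP and whose axes are the flange's). Camera axes: x right, y up, looking along -z (the intrinsics and any distortion apply to the point x, -y, -z); pixel columns grow to the right and rows downward; lengths in m; the calibration is good to about 2 mm. A picture is of the moment at which its call begins: read the wrist's pose just before it. There is no depth.
- manip.sign_off(): hands the job in; it is judged then, once.
The state is a dict: "clock": time; "qpos": joint angles; "qd": joint speeds; "effort": joint torques, N m; "position": TCP position; "ee_rot": TCP orientation; "contact_force": force on the tool from outside, world axes, zero at the start; "moment": the same for the moment, N m; "width": finger opening in m; "gripper_force": force on a finger pad.
Only numpy, scipy, OpenCV 4.12 (cv2) and the standard library are available. Lean on these libraries where they do the work, as an engineer would, in place of code of your own. Each camera call takes 0.05 s, during which the arm holds its last target. There are 200 camera calls.

## Working session

There is one attempt and no reset: what is moved stays moved. The work goes in short steps, Python scripts to look and compute and a shell command to move; the robot and the scene stay as the last step left them, time stands still between calls to the robot, and variables do not carry over. Pictures are saved under pics/ and viewed, at most 14 in all, crops included, and the job is handed in when it is done.

```bash
mkdir -p pics; ls
python3 - <<'E'
from rig import manip
import cv2,numpy as np
s=manip.get_state();print({k:np.round(v,4).tolist() for k,v in s.items()}, manip.grasp_offset)
for n in ["scene","side","wrist"]:
    i=manip.get_image(n);print(n,{k:np.round(v,4).tolist() for k,v in i.items() if k!="frame"})
    cv2.imwrite(f"pics/{n}0.png",i["frame"][:,:,::-1])
E
```

```text
pics
{'clock': 0.0, 'qpos': [1.163, 0.2766, 1.5061, -0.0, 1.3607, -0.121], 'qd': [0.0015, 0.0021, 0.0008, 0.0001, 0.0004, 0.0007], 'effort': [0.0005, -41.6784, -24.5806, 0.0001, 0.0112, 0.0], 'position': [0.1625, 0.551, 0.2304], 'ee_rot': [-0.0002, 0.1429, 0.9897, -0.0009], 'contact_force': [0.174, -0.475, -0.7731], 'moment': [0.009, -0.0136, -0.0609], 'gripper_force': 0.0, 'width': 0.0851} -0.0187
scene {'fx': 535.0407, 'fy': 535.0407, 'cx': 316.5307, 'cy': 235.9181, 'position': [1.0022, -0.6998, 1.0525], 'attitude': [0.9143, 0.3275, 0.0743, 0.2267]}
side {'fx': 538.1076, 'fy': 538.1076, 'cx': 314.0364, 'cy': 241.2049, 'position': [0.2541, 0.7571, 1.0376], 'attitude': [-0.2106, -0.0861, 0.3489, 0.9091]}
wrist {'fx': 373.557, 'fy': 373.557, 'cx': 316.4226, 'cy': 240.1522, 'mount': [[-0.0008, 0.949, 0.3152, 0.0812], [1.0, 0.0007, 0.0006, 0.0009], [0.0003, 0.3152, -0.949, -0.1425], [0.0, 0.0, 0.0, 1.0]]}
```

View pics/scene0.png

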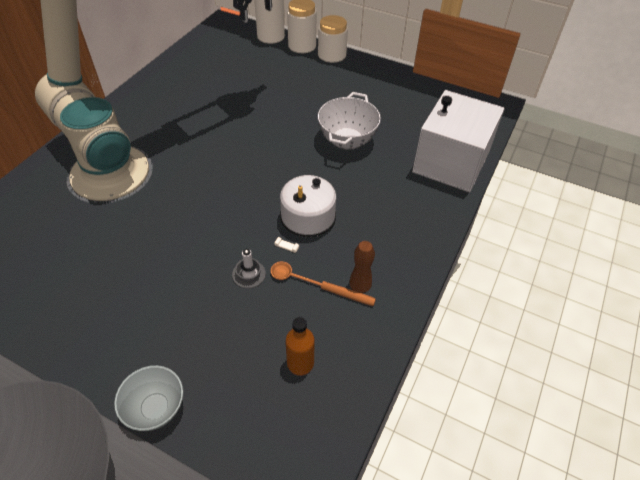

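View pics/side0.png

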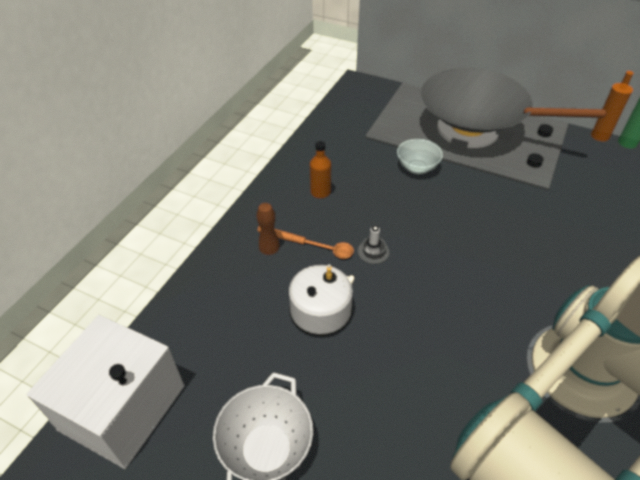

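The scene view shows the gauge in its cup (top about 247,251), the keg (308,205) with its valve stem (300,190) and plug (317,183). The side view shows the gauge top (375,229), stem (329,267) and plug (312,291). I'll magnify both views in one montage.

```bash
cat > h.py <<'E'
from rig import manip
import numpy as np, cv2
from scipy.spatial.transform import Rotation as R
def rot(q): return R.from_quat(np.roll(q,-1)).as_matrix()
def cam(n):
    s=manip.get_state(); i=manip.get_image(n)
    if n=="wrist":
        T=np.eye(4);T[:3,:3]=rot(s["ee_rot"]);T[:3,3]=s["position"];M=T@np.array(i["mount"]);i["C"],i["Rm"]=M[:3,3],M[:3,:3]
    else: i["C"],i["Rm"]=np.array(i["position"]),rot(i["attitude"])
    return i
def ray(i,p): return i["C"], i["Rm"]@np.array([(p[0]-i["cx"])/i["fx"],-(p[1]-i["cy"])/i["fy"],-1])
def atz(i,p,z): c,d=ray(i,p); return c+d*(z-c[2])/d[2]
def tri(i,p,j,q):
    a,d=ray(i,p);b,e=ray(j,q);t=np.linalg.lstsq(np.c_[d,-e],b-a,rcond=None)[0]
    x,y=a+d*t[0],b+e*t[1];return (x+y)/2,np.linalg.norm(x-y)
def proj(i,X):
    v=i["Rm"].T@(np.array(X)-i["C"]);return np.array([i["cx"]-i["fx"]*v[0]/v[2],i["cy"]+i["fy"]*v[1]/v[2]])
E
python3 - <<'E'
import cv2,numpy as np
a=cv2.imread("pics/scene0.png");b=cv2.imread("pics/side0.png")
def c(im,x,y): return cv2.resize(im[y:y+60,x:x+80],None,fx=5,fy=5,interpolation=cv2.INTER_CUBIC)
cv2.imwrite("pics/m.png",np.vstack([np.hstack([c(a,210,233),c(a,268,170)]),np.hstack([c(b,335,215),c(b,282,255)])]))
from h import *
S=cam("scene");D=cam("side")
for n,p,q in [("gtop",(247,251),(375,229)),("stemtop",(300,186),(329,265)),("plug",(317,181),(312,290)),("soytop",(299.5,322),(320,147)),("milltop",(366,243),(265,207))]: print(n,*tri(S,p,D,q))
E
```

```text
gtop [ 0.52816539 -0.10939941  0.08683738] 0.001657865708585115
stemtop [0.56154688 0.08235332 0.14105024] 0.0009629652125063657
plug [0.57554842 0.14065786 0.11322588] 0.0038417642440140964
soytop [ 0.74474393 -0.25238038  0.16217714] 0.00021703279224775013
milltop [ 0.77245351 -0.00741911  0.14775156] 0.0027946893169418113
```

View pics/m.png

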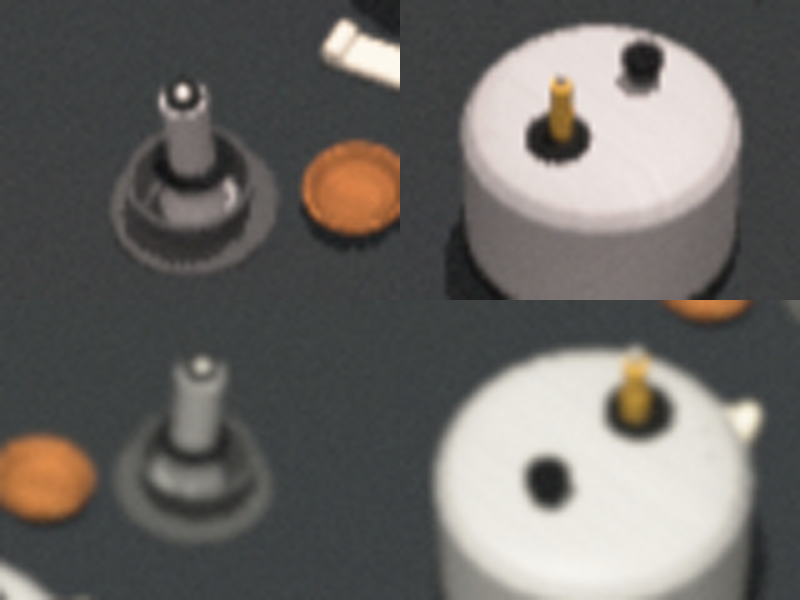

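The montage shows the rod tip (183,93 and 203,365), the flange, the cup, and the brass stem with its pin (560,78 and 638,350). The collar is at (558,137 and 639,409).

Run:
```python
from h import *
S=cam("scene");D=cam("side")
f=lambda x,y,ox,oy:(x/5-.4+ox,y/5-.4+oy)
a=lambda x,y:f(x,y,210,233); b=lambda x,y:f(x-400,y,268,170); c=lambda x,y:f(x,y-300,335,215); d=lambda x,y:f(x-400,y-300,282,255)
for n,p,q,z in [("rodtip",a(183,94),c(203,365),.09),("pin",b(560,78),d(638,350),None),("brasstop",b(561,86),d(636,361),None),("collar",b(558,137),d(639,409),.104),("foot",a(194,205),c(194,478),.003),("plug",b(643,58),d(548,478),.116),("kegtop",b(601,125),d(593,478),.1)]:
    print(n,*np.round(tri(S,p,D,q)[0],4),round(tri(S,p,D,q)[1],4), z and [np.round(atz(S,p,z)[:2],4),np.round(atz(D,q,z)[:2],4)])
s=manip.get_state();print(R.from_matrix(rot(s["ee_rot"])).as_matrix().round(3))
```

```text
rodtip 0.5286 -0.1123 0.0889 0.0009 [array([ 0.5295, -0.1129]), array([ 0.5279, -0.1116])]
pin 0.5607 0.0826 0.1431 0.0004 None
brasstop 0.5608 0.0837 0.1368 0.0 None
collar 0.5596 0.0821 0.1023 0.0002 [array([0.5603, 0.0806]), array([0.5591, 0.0834])]
foot 0.5274 -0.1146 0.0038 0.0006 [array([ 0.5273, -0.114 ]), array([ 0.5274, -0.1154])]
plug 0.5754 0.1406 0.1125 0.0001 [array([0.5771, 0.1375]), array([0.5742, 0.1429])]
kegtop 0.5668 0.1136 0.0852 0.0006 [array([0.5732, 0.101 ]), array([0.5622, 0.1237])]
[[-0.959  0.283 -0.   ]
 [ 0.283  0.959 -0.   ]
 [ 0.    -0.    -1.   ]]
```

```bash
python3 -m pendant '[{"dx":-0.012,"dy":-0.012},{"dx":-0.024,"dy":-0.024},{"dx":-0.025,"dy":-0.025},{"dx":-0.025,"dy":-0.025},{"dx":-0.025,"dy":-0.025},{"dx":-0.025,"dy":-0.025},{"dx":-0.025,"dy":-0.025},{"dx":-0.025,"dy":-0.025},{"dx":-0.025,"dy":-0.025},{"dx":-0.025,"dy":-0.025},{"dx":-0.025,"dy":-0.025},{"dx":-0.025,"dy":-0.025}]' 100
python3 -m pendant '[{"dx":-0.025,"dy":-0.025},{"dx":-0.025,"dy":-0.025},{"dx":-0.025,"dy":-0.025},{"dx":-0.025,"dy":-0.025},{"dx":-0.025,"dy":-0.025},{"dx":-0.025,"dy":-0.025},{"dx":-0.025,"dy":-0.025},{"dx":-0.025,"dy":-0.025},{"dx":-0.025,"dy":-0.025},{"dx":-0.024,"dy":-0.02},{"dx":-0.004,"dy":-0.003},{}]'
cat > st.py <<'E'
from h import *
import sys
s=manip.get_state();Rm=rot(s["ee_rot"]);print(round(s["clock"],2),np.round(s["position"],4),"z",Rm[:,2].round(4),"yaw x",Rm[:,0].round(3),"F",np.round(s["contact_force"],2),"w",round(s["width"],4),"q",np.round(s["qpos"],2))
if len(sys.argv)>3:
    t=np.array(sys.argv[1:4],float); print("tool delta",(Rm.T@(t-s["position"])).round(4))
    e=R.from_matrix(Rm.T@np.c_[Rm[:,0]*[1,1,0]/np.hypot(*Rm[:2,0]),np.cross([0,0,-1],Rm[:,0]*[1,1,0]/np.hypot(*Rm[:2,0])),[0,0,-1]]);print("level rotvec deg",e.as_rotvec(degrees=True).round(2))
E
python3 st.py 0.5285 -0.1125 0.047
python3 - <<'E'
from h import *
i=cam("wrist");cv2.imwrite("pics/w1.png",i["frame"][:,:,::-1])
print("pred tip",proj(i,[.5285,-.1125,.09]),"foot",proj(i,[.5280,-.1135,0.003]),"pin",proj(i,[.5607,.0826,.143]))
E
```

```text
0.35 [0.1626 0.5514 0.2311] z [-1.e-04 -3.e-04 -1.e+00] yaw x [-0.959  0.283  0.   ] F [-0.01 -0.16  0.72] w 0.0853 q [ 1.16  0.28  1.51  0.    1.36 -0.12]
tool delta [-0.5388 -0.5332  0.1843]
level rotvec deg [-0.02 -0.    0.  ]
pred tip [-112.17556362  641.19408555] foot [-48.30568228 561.93472267] pin [  6.6884959  692.54767844]invalid input
invalid input
```

View pics/w1.png

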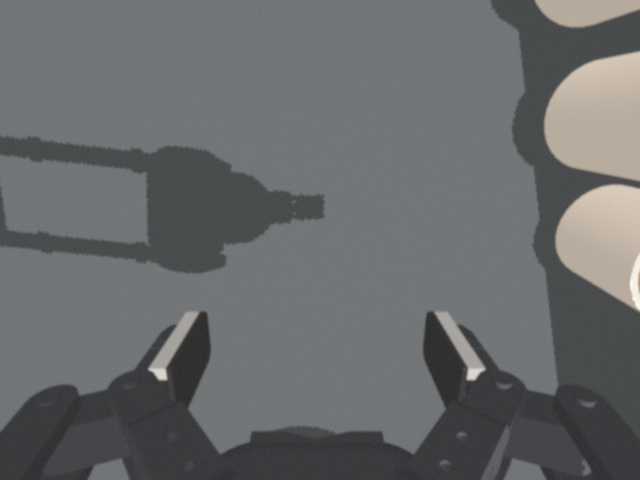

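The wrist picture shows only the fingers and bare counter, because the move was refused. The rows probably need every key, so I'll test with one full row.

```bash
python3 -m pendant '[{"dx":-0.012,"dy":-0.012,"dz":0,"rx":0,"ry":0,"rz":0,"hand":0.085}]' 100; python3 -m pendant '[{"dx":-0.025,"dy":-0.025,"dz":0}]'
```

```text
clock: 0.48
position: [0.17, 0.5387, 0.2311]
ee_rot: [-0.001, 0.142, 0.99, 0.001]
contact_force: [1.0, 0.1, 0.6]
width: 0.0848
gripper_force: 0.0invalid input
```

```bash
python3 -m pendant '[{"dx":-0.025,"dy":-0.025,"dz":0,"rx":0,"ry":0,"rz":0,"hand":0.085},{"dx":-0.025,"dy":-0.025,"dz":0,"rx":0,"ry":0,"rz":0,"hand":0.085},{"dx":-0.025,"dy":-0.025,"dz":0,"rx":0,"ry":0,"rz":0,"hand":0.085},{"dx":-0.025,"dy":-0.025,"dz":0,"rx":0,"ry":0,"rz":0,"hand":0.085},{"dx":-0.025,"dy":-0.025,"dz":0,"rx":0,"ry":0,"rz":0,"hand":0.085},{"dx":-0.025,"dy":-0.025,"dz":0,"rx":0,"ry":0,"rz":0,"hand":0.085},{"dx":-0.025,"dy":-0.025,"dz":0,"rx":0,"ry":0,"rz":0,"hand":0.085},{"dx":-0.025,"dy":-0.025,"dz":0,"rx":0,"ry":0,"rz":0,"hand":0.085},{"dx":-0.025,"dy":-0.025,"dz":0,"rx":0,"ry":0,"rz":0,"hand":0.085},{"dx":-0.025,"dy":-0.025,"dz":0,"rx":0,"ry":0,"rz":0,"hand":0.085},{"dx":-0.025,"dy":-0.025,"dz":0,"rx":0,"ry":0,"rz":0,"hand":0.085},{"dx":-0.025,"dy":-0.025,"dz":0,"rx":0,"ry":0,"rz":0,"hand":0.085}]'
python3 -m pendant '[{"dx":-0.025,"dy":-0.025,"dz":0,"rx":0,"ry":0,"rz":0,"hand":0.085},{"dx":-0.025,"dy":-0.025,"dz":0,"rx":0,"ry":0,"rz":0,"hand":0.085},{"dx":-0.025,"dy":-0.025,"dz":0,"rx":0,"ry":0,"rz":0,"hand":0.085},{"dx":-0.025,"dy":-0.025,"dz":0,"rx":0,"ry":0,"rz":0,"hand":0.085},{"dx":-0.025,"dy":-0.025,"dz":0,"rx":0,"ry":0,"rz":0,"hand":0.085},{"dx":-0.025,"dy":-0.025,"dz":0,"rx":0,"ry":0,"rz":0,"hand":0.085},{"dx":-0.025,"dy":-0.025,"dz":0,"rx":0,"ry":0,"rz":0,"hand":0.085},{"dx":-0.025,"dy":-0.025,"dz":0,"rx":0,"ry":0,"rz":0,"hand":0.085},{"dx":-0.025,"dy":-0.02,"dz":0,"rx":0,"ry":0,"rz":0,"hand":0.085},{"dx":0,"dy":0,"dz":0,"rx":0,"ry":0,"rz":0,"hand":0.085},{"dx":0,"dy":0,"dz":0,"rx":0,"ry":0,"rz":0,"hand":0.085}]'
python3 st.py 0.5285 -0.1125 0.047
python3 - <<'E'
from h import *
i=cam("wrist");cv2.imwrite("pics/w2.png",i["frame"][:,:,::-1])
print("pred tip",proj(i,[.5285,-.1125,.09]),"foot",proj(i,[.5280,-.1135,0.003]),"pin",proj(i,[.5607,.0826,.143]))
E
```

```text
clock: 1.48
position: [0.3741, 0.1624, 0.2316]
ee_rot: [0.0, 0.143, 0.99, 0.0]
contact_force: [-0.1, 0.7, -0.2]
width: 0.085
gripper_force: 0.0
clock: 2.4
position: [0.5278, -0.112, 0.2307]
ee_rot: [-0.0, 0.144, 0.99, 0.0]
contact_force: [-0.8, 0.9, -0.6]
width: 0.0848
gripper_force: 0.0
2.4 [ 0.5278 -0.112   0.2307] z [-7.e-04  5.e-04 -1.e+00] yaw x [-0.958  0.285  0.001] F [-0.81  0.92 -0.55] w 0.0848 q [-0.34  0.22  1.58  0.    1.34 -1.62]
tool delta [-0.0009 -0.0003  0.1837]
level rotvec deg [ 0.02 -0.05 -0.  ]
pred tip [315.07046285 225.7925831 ] foot [314.2776416  201.66680499] pin [624.50858422 211.1660472 ]
```

View pics/w2.png

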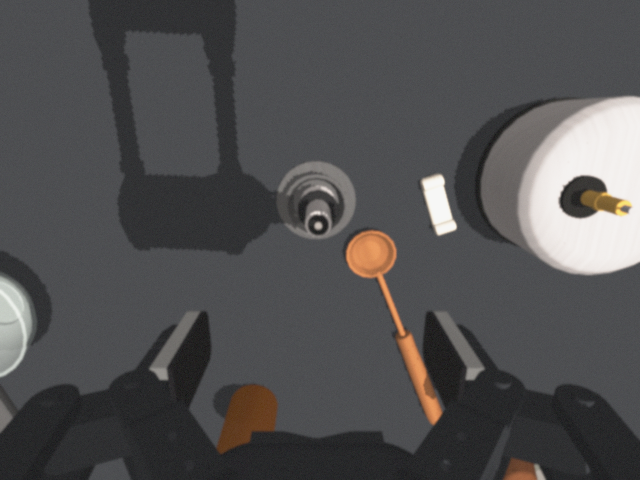

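The wrist view shows the rod tip at (318,225) and the cup at (316,200). Both are within about 2 mm of prediction, so I'll go down.

```bash
python3 -m pendant '[{"dx":-0.001,"dy":0.0008,"dz":0.015,"rx":0,"ry":0,"rz":0,"hand":0.085},{"dx":0,"dy":0,"dz":0.025,"rx":0,"ry":0,"rz":0,"hand":0.085},{"dx":0,"dy":0,"dz":0.025,"rx":0,"ry":0,"rz":0,"hand":0.085},{"dx":0,"dy":0,"dz":0.025,"rx":0,"ry":0,"rz":0,"hand":0.085},{"dx":0,"dy":0,"dz":0.025,"rx":0,"ry":0,"rz":0,"hand":0.085},{"dx":0,"dy":0,"dz":0.025,"rx":0,"ry":0,"rz":0,"hand":0.085},{"dx":0,"dy":0,"dz":0.02,"rx":0,"ry":0,"rz":0,"hand":0.085},{"dx":0,"dy":0,"dz":0.015,"rx":0,"ry":0,"rz":0,"hand":0.085},{"dx":0,"dy":0,"dz":0.008,"rx":0,"ry":0,"rz":0,"hand":0.085},{"dx":0,"dy":0,"dz":0,"rx":0,"ry":0,"rz":0,"hand":0.085},{"dx":0,"dy":0,"dz":0,"rx":0,"ry":0,"rz":0,"hand":0.085}]'; python3 st.py 0.5288 -0.1115 0.047
python3 - <<'E'
from h import *
i=cam("wrist");cv2.imwrite("pics/w3.png",i["frame"][:,:,::-1])
E
```

```text
clock: 3.37
position: [0.5283, -0.1094, 0.0487]
ee_rot: [0.0, 0.142, 0.99, 0.0]
contact_force: [-0.8, 1.2, 0.2]
width: 0.0852
gripper_force: 0.0
3.37 [ 0.5283 -0.1094  0.0487] z [ 1.e-04  2.e-04 -1.e+00] yaw x [-0.959  0.282 -0.   ] F [-0.83  1.22  0.17] w 0.0852 q [-0.33  0.39  1.84  0.    0.91 -1.62]
tool delta [-0.001  -0.0019  0.0017]
level rotvec deg [0.01 0.   0.  ]
```

View pics/w3.png

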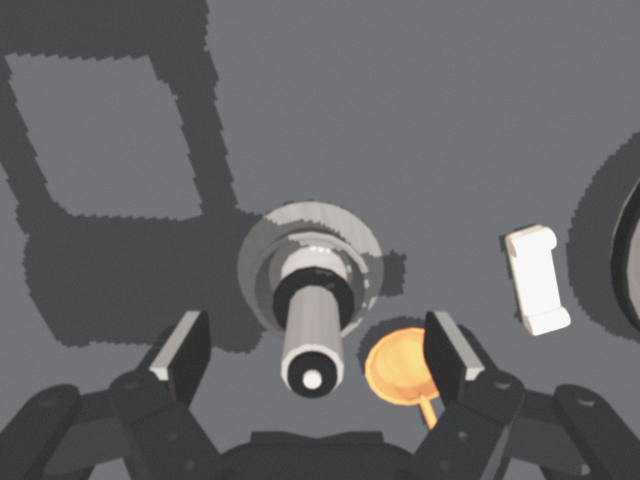

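The gauge stands centred between the fingers (tip at 312,379; finger midpoint near 317). I'll nudge -1 mm in y and close.

```bash
python3 -m pendant '[{"dx":0,"dy":-0.001,"dz":0,"rx":0,"ry":0,"rz":0,"hand":0.05},{"dx":0,"dy":0,"dz":0,"rx":0,"ry":0,"rz":0,"hand":0.035},{"dx":0,"dy":0,"dz":0,"rx":0,"ry":0,"rz":0,"hand":0.025},{"dx":0,"dy":0,"dz":0,"rx":0,"ry":0,"rz":0,"hand":0.01},{"dx":0,"dy":0,"dz":0,"rx":0,"ry":0,"rz":0,"hand":0.01},{"dx":0,"dy":0,"dz":0,"rx":0,"ry":0,"rz":0,"hand":0.01},{"dx":0,"dy":0,"dz":0,"rx":0,"ry":0,"rz":0,"hand":0.01},{"dx":0,"dy":0,"dz":0,"rx":0,"ry":0,"rz":0,"hand":0.01},{"dx":0,"dy":0,"dz":0,"rx":0,"ry":0,"rz":0,"hand":0.01},{"dx":0,"dy":0,"dz":0,"rx":0,"ry":0,"rz":0,"hand":0.01}]' 100; python3 st.py
```

```text
clock: 4.25
position: [0.5284, -0.1112, 0.0488]
ee_rot: [0.0, 0.143, 0.99, -0.0]
contact_force: [-0.3, -0.0, 6.2]
width: 0.02
gripper_force: 97.5
4.25 [ 0.5284 -0.1112  0.0488] z [ 6.e-04 -1.e-04 -1.e+00] yaw x [-0.959  0.283 -0.001] F [-0.3  -0.04  6.18] w 0.02 q [-0.34  0.39  1.84  0.    0.91 -1.62]
```

```bash
python3 -m pendant '[{"dx":0,"dy":0,"dz":-0.005,"rx":0,"ry":0,"rz":0,"hand":0.01},{"dx":0,"dy":0,"dz":-0.01,"rx":0,"ry":0,"rz":0,"hand":0.01},{"dx":0,"dy":0,"dz":-0.02,"rx":0,"ry":0,"rz":0,"hand":0.01},{"dx":0,"dy":0,"dz":-0.025,"rx":0,"ry":0,"rz":0,"hand":0.01},{"dx":0,"dy":0,"dz":-0.025,"rx":0,"ry":0,"rz":0,"hand":0.01},{"dx":0,"dy":0,"dz":-0.025,"rx":0,"ry":0,"rz":0,"hand":0.01},{"dx":0,"dy":0,"dz":-0.025,"rx":0,"ry":0,"rz":0,"hand":0.01},{"dx":0,"dy":0,"dz":-0.02,"rx":0,"ry":0,"rz":0,"hand":0.01},{"dx":0,"dy":0,"dz":-0.015,"rx":0,"ry":0,"rz":0,"hand":0.01},{"dx":0,"dy":0,"dz":0,"rx":0,"ry":0,"rz":0,"hand":0.01},{"dx":0,"dy":0,"dz":0,"rx":0,"ry":0,"rz":0,"hand":0.01},{"dx":0,"dy":0,"dz":0,"rx":0,"ry":0,"rz":0,"hand":0.01}]'; python3 st.py 0.5606 0.0826 0.2185
python3 - <<'E'
from h import *
print([manip.get_state()["contact_force"][2] for _ in range(3)])
a=cam("scene");b=cam("side");W=cam("wrist")
s=manip.get_state();p=np.array(s["position"])
cs=[]
for i in (a,b):
    u,v=proj(i,p-[0,0,0.01]).astype(int);x,y=u-40,v-30
    print(x,y,"tcp",proj(i,p),"mouth",proj(i,p-[0,0,.0435]))
    cs.append(cv2.resize(i["frame"][y:y+60,x:x+80,::-1],None,fx=5,fy=5,interpolation=cv2.INTER_CUBIC))
cv2.imwrite("pics/m2.png",np.vstack([np.hstack(cs),cv2.resize(W["frame"][120:480,80:560,::-1],(400,300)).repeat(1,1) if 0 else np.hstack([cv2.resize(W["frame"][180:480,120:520,::-1],(400,300)),cv2.resize(W["frame"][340:440,250:383,::-1],(400,300))])]))
E
```

```text
clock: 5.25
position: [0.5272, -0.1108, 0.2172]
ee_rot: [-0.001, 0.143, 0.99, 0.0]
contact_force: [-0.2, -0.4, -3.0]
width: 0.0197
gripper_force: 97.7
5.25 [ 0.5272 -0.1108  0.2172] z [-2.1e-03  8.0e-04 -1.0e+00] yaw x [-0.959  0.283  0.002] F [-0.16 -0.44 -3.  ] w 0.0197 q [-0.34  0.23  1.6   0.    1.31 -1.62]
tool delta [ 0.0227  0.1949 -0.0012]
level rotvec deg [ 0.01 -0.13 -0.  ]
[np.float64(-2.995723890592765), np.float64(-2.995723890592765), np.float64(-2.995723890592765)]
200 186 tcp [240.38558907 213.20542436] mouth [242.36205742 226.68521764]
339 162 tcp [379.53568002 189.06824561] mouth [378.01709581 203.04932993]
```

View pics/m2.png

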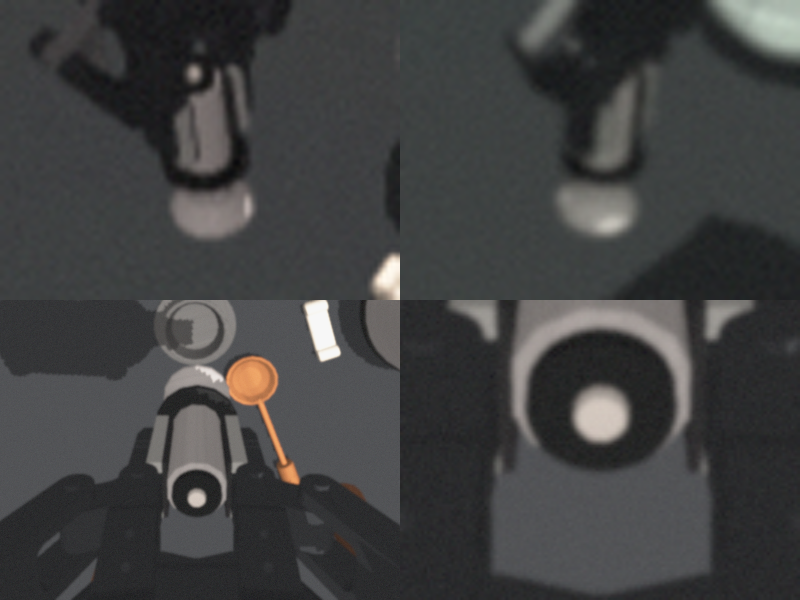

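The gauge hangs straight between the pads. The bell edge is at (210,237 and 598,235) in the crops, where it should be, and the rod tip is at wrist pixel (317,378). Next, over the valve.

```bash
python3 -m pendant '[{"dx":0.001,"dy":0.008,"dz":0,"rx":0,"ry":0,"rz":0,"hand":0.01},{"dx":0.002,"dy":0.018,"dz":0,"rx":0,"ry":0,"rz":0,"hand":0.01},{"dx":0.003,"dy":0.024,"dz":0,"rx":0,"ry":0,"rz":0,"hand":0.01},{"dx":0.003,"dy":0.025,"dz":0,"rx":0,"ry":0,"rz":0,"hand":0.01},{"dx":0.003,"dy":0.025,"dz":0,"rx":0,"ry":0,"rz":0,"hand":0.01},{"dx":0.003,"dy":0.025,"dz":0,"rx":0,"ry":0,"rz":0,"hand":0.01},{"dx":0.003,"dy":0.025,"dz":0,"rx":0,"ry":0,"rz":0,"hand":0.01},{"dx":0.003,"dy":0.024,"dz":0,"rx":0,"ry":0,"rz":0,"hand":0.01},{"dx":0.002,"dy":0.014,"dz":0,"rx":0,"ry":0,"rz":0,"hand":0.01},{"dx":0,"dy":0.007,"dz":0,"rx":0,"ry":0,"rz":0,"hand":0.01},{"dx":0,"dy":0,"dz":0,"rx":0,"ry":0,"rz":0,"hand":0.01},{"dx":0,"dy":0,"dz":0,"rx":0,"ry":0,"rz":0,"hand":0.01}]'
cat > v.py <<'E'
from h import *
import sys
F=[];P=[]
for n in ("scene","side")*3:
    i=cam(n);s=manip.get_state();F.append(s["contact_force"]);P.append(s["position"])
    if n=="scene":a=i
    else:b=i
p=np.mean(P,0);print("F",np.mean(F,0).round(2),"P",p.round(4),"z",rot(s["ee_rot"])[:,2].round(3),s["clock"])
cs=[]
for i in (a,b):
    u,v=proj(i,p-[0,0,0.04]).astype(int);x,y=u-40,v-45
    print(x,y,"mouth",proj(i,p-[0,0,.0435]))
    cs.append(cv2.resize(i["frame"][y:y+90,x:x+80,::-1],None,fx=5,fy=5,interpolation=cv2.INTER_CUBIC))
cv2.imwrite(f"pics/{sys.argv[1]}.png",np.hstack(cs))
E
python3 v.py v1; python3 st.py 0.5606 0.083 0.2185
```

```text
clock: 6.4
position: [0.561, 0.0823, 0.2178]
ee_rot: [-0.0, 0.143, 0.99, -0.0]
contact_force: [1.1, 0.3, -1.8]
width: 0.02
gripper_force: 97.9
F [-0.2   0.05 -2.03] P [0.5611 0.0815 0.2182] z [ 0. -0. -1.] 6.7
259 129 mouth [299.29526181 175.97508381]
289 208 mouth [329.30197495 254.65838125]
6.7 [0.5612 0.0816 0.2184] z [ 1.e-04 -1.e-04 -1.e+00] yaw x [-0.959  0.284 -0.   ] F [ 0.33 -0.47 -1.88] w 0.0196 q [ 0.02  0.27  1.54 -0.    1.33 -1.26]
tool delta [ 0.001   0.0012 -0.0001]
level rotvec deg [-0.01  0.01 -0.  ]
```

View pics/v1.png

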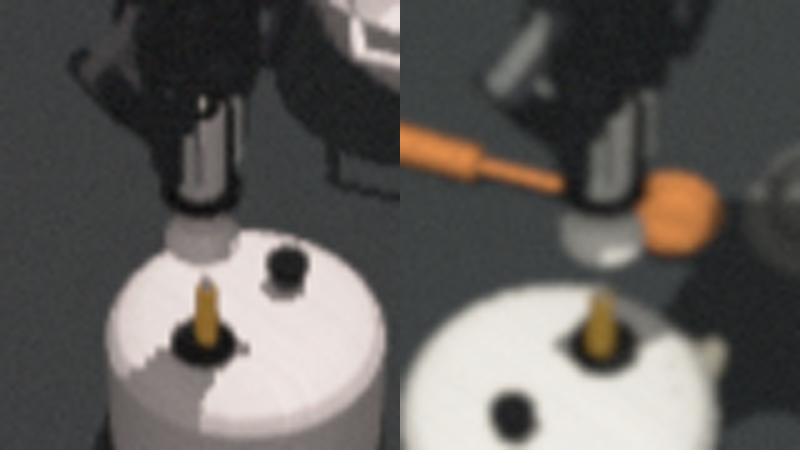

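The bell hangs over the pin (203 against 206 px, and 601 against 601). The relative offset is about 1.5 mm in x, within the funnel. I'll correct that and go down in stages.

```bash
python3 -m pendant '[{"dx":0.0015,"dy":0.0004,"dz":0.004,"rx":0,"ry":0,"rz":0,"hand":0.01},{"dx":0,"dy":0,"dz":0.008,"rx":0,"ry":0,"rz":0,"hand":0.01},{"dx":0,"dy":0,"dz":0.01,"rx":0,"ry":0,"rz":0,"hand":0.01},{"dx":0,"dy":0,"dz":0.008,"rx":0,"ry":0,"rz":0,"hand":0.01},{"dx":0,"dy":0,"dz":0.006,"rx":0,"ry":0,"rz":0,"hand":0.01},{"dx":0,"dy":0,"dz":0.005,"rx":0,"ry":0,"rz":0,"hand":0.01},{"dx":0,"dy":0,"dz":0.003,"rx":0,"ry":0,"rz":0,"hand":0.01},{"dx":0,"dy":0,"dz":0,"rx":0,"ry":0,"rz":0,"hand":0.01},{"dx":0,"dy":0,"dz":0,"rx":0,"ry":0,"rz":0,"hand":0.01}]'; python3 v.py v2; for k in 1 2 3 4 5 6; do python3 -m pendant '[{"dx":0,"dy":0,"dz":0.001,"rx":0,"ry":0,"rz":0,"hand":0.01},{"dx":0,"dy":0,"dz":0,"rx":0,"ry":0,"rz":0,"hand":0.01}]' | egrep 'position|contact'; done
```

```text
clock: 7.45
position: [0.56, 0.0833, 0.1742]
ee_rot: [-0.0, 0.143, 0.99, 0.0]
contact_force: [0.3, 0.1, -2.1]
width: 0.02
gripper_force: 97.9
F [-0.27  0.05 -2.01] P [0.5602 0.0833 0.1747] z [ 0.001  0.    -1.   ] 7.75
259 142 mouth [299.54996593 188.46445779]
289 222 mouth [329.09366405 268.39459779]
position: [0.5599, 0.0833, 0.1733]
contact_force: [0.7, 0.4, -2.8]
position: [0.5598, 0.0832, 0.1721]
contact_force: [0.2, -0.0, -2.3]
position: [0.5599, 0.0833, 0.1711]
contact_force: [1.0, 0.2, -2.6]
position: [0.56, 0.0835, 0.1703]
contact_force: [0.6, 0.9, -1.5]
position: [0.5599, 0.0834, 0.1692]
contact_force: [0.3, 0.9, -2.4]
position: [0.56, 0.0833, 0.1683]
contact_force: [-0.6, 0.7, -1.3]
```

View pics/v2.png

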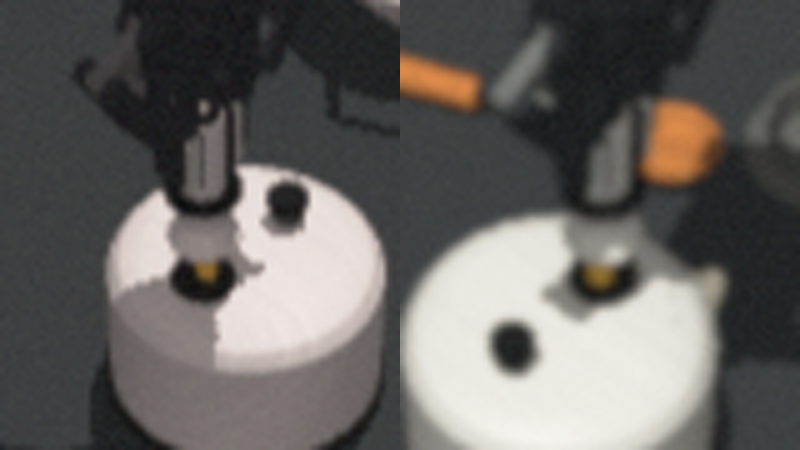

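The bell covers the stem in both views (206,270 and 601,278), so the stem is in the funnel. I'll go on at 1 mm per step.

```bash
for k in 1 2 3 4 5 6; do python3 -m pendant '[{"dx":0,"dy":0,"dz":0.001,"rx":0,"ry":0,"rz":0,"hand":0.01},{"dx":0,"dy":0,"dz":0,"rx":0,"ry":0,"rz":0,"hand":0.01}]' | egrep 'position|contact'; done
```

```text
position: [0.5601, 0.0833, 0.1676]
contact_force: [0.1, 1.2, 0.4]
position: [0.5602, 0.0832, 0.1666]
contact_force: [-1.0, 0.4, 2.2]
position: [0.5602, 0.0832, 0.1655]
contact_force: [-0.1, 0.0, 2.6]
position: [0.5602, 0.0832, 0.1643]
contact_force: [0.2, -0.0, 3.1]
position: [0.5602, 0.0832, 0.1632]
contact_force: [0.4, 0.2, 2.7]
position: [0.5601, 0.0832, 0.1622]
contact_force: [0.4, -0.2, 2.4]
```

```bash
for k in 1 2 3 4 5; do python3 -m pendant '[{"dx":0,"dy":0,"dz":0.0006,"rx":0,"ry":0,"rz":0,"hand":0.01},{"dx":0,"dy":0,"dz":0,"rx":0,"ry":0,"rz":0,"hand":0.01}]' | egrep 'position|contact'; done
```

```text
position: [0.5601, 0.0832, 0.1616]
contact_force: [1.1, 0.5, 3.9]
position: [0.5601, 0.0832, 0.1613]
contact_force: [0.8, 0.4, 4.0]
position: [0.5602, 0.0832, 0.1612]
contact_force: [-1.1, 0.5, 7.7]
position: [0.5603, 0.0832, 0.1609]
contact_force: [0.3, 0.3, 8.1]
position: [0.5605, 0.0832, 0.1606]
contact_force: [-0.8, 0.8, 9.4]
```

```bash
for k in 1 2 3; do python3 -m pendant '[{"dx":0,"dy":0,"dz":0.0005,"rx":0,"ry":0,"rz":0,"hand":0.01},{"dx":0,"dy":0,"dz":0,"rx":0,"ry":0,"rz":0,"hand":0.01}]' | egrep 'position|contact'; done
```

```text
position: [0.5607, 0.0831, 0.1605]
contact_force: [-0.6, 0.5, 11.5]
position: [0.5609, 0.0831, 0.1603]
contact_force: [-0.8, 0.4, 10.9]
position: [0.5612, 0.083, 0.16]
contact_force: [-0.7, -0.1, 13.2]
```

```bash
python3 -m pendant '[{"dx":0,"dy":0,"dz":0.0004,"rx":0,"ry":0,"rz":0,"hand":0.01},{"dx":0,"dy":0,"dz":0,"rx":0,"ry":0,"rz":0,"hand":0.01},{"dx":0,"dy":0,"dz":0,"rx":0,"ry":0,"rz":0,"hand":0.01}]' | egrep 'position|contact';python3 v.py v3; python3 st.py; python3 -m pendant '[{"dx":0,"dy":0,"dz":0,"rx":0,"ry":0,"rz":0,"hand":0.01},{"dx":0,"dy":0,"dz":0,"rx":0,"ry":0,"rz":0,"hand":0.01},{"dx":0,"dy":0,"dz":0,"rx":0,"ry":0,"rz":0,"hand":0.01},{"dx":0,"dy":0,"dz":0,"rx":0,"ry":0,"rz":0,"hand":0.01},{"dx":0,"dy":0,"dz":0,"rx":0,"ry":0,"rz":0,"hand":0.01},{"dx":0,"dy":0,"dz":0,"rx":0,"ry":0,"rz":0,"hand":0.01},{"dx":0,"dy":0,"dz":0,"rx":0,"ry":0,"rz":0,"hand":0.01},{"dx":0,"dy":0,"dz":0,"rx":0,"ry":0,"rz":0,"hand":0.01}]'
python3 - <<'E'
from h import *
i=cam("wrist");cv2.imwrite("pics/w4.png",i["frame"][180:480,120:520,::-1])
E
```

```text
position: [0.5614, 0.083, 0.16]
contact_force: [-0.7, 0.4, 14.0]
F [-0.7  -0.38 13.77] P [0.5614 0.083  0.1599] z [ 0.005 -0.    -1.   ] 11.6333
259 146 mouth [299.97168141 192.98362574]
288 226 mouth [328.61290637 272.39619443]
11.63 [0.5614 0.083  0.1599] z [ 4.6e-03 -4.0e-04 -1.0e+00] yaw x [-0.959  0.283 -0.005] F [-1.07 -0.57 13.26] w 0.0197 q [ 0.02  0.31  1.64 -0.    1.19 -1.26]
clock: 12.3
position: [0.5614, 0.083, 0.16]
ee_rot: [0.002, 0.143, 0.99, 0.0]
contact_force: [-0.7, -0.2, 14.0]
width: 0.0196
gripper_force: 98.4
```

View pics/w4.png

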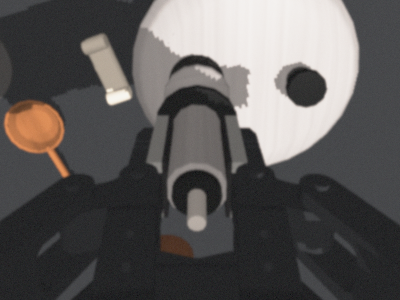

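The push is about 15.8 N net of the -2 N bias and has been held for over 1 s. The picture shows the white rod well out (crop 197,222) and the gauge seated. I'll lift straight off.

```bash
python3 -m pendant '[{"dx":0,"dy":0,"dz":-0.001,"rx":0,"ry":0,"rz":0,"hand":0.01},{"dx":0,"dy":0,"dz":-0.002,"rx":0,"ry":0,"rz":0,"hand":0.01},{"dx":0,"dy":0,"dz":-0.003,"rx":0,"ry":0,"rz":0,"hand":0.01},{"dx":0,"dy":0,"dz":-0.005,"rx":0,"ry":0,"rz":0,"hand":0.01},{"dx":0,"dy":0,"dz":-0.008,"rx":0,"ry":0,"rz":0,"hand":0.01},{"dx":0,"dy":0,"dz":-0.01,"rx":0,"ry":0,"rz":0,"hand":0.01},{"dx":0,"dy":0,"dz":-0.01,"rx":0,"ry":0,"rz":0,"hand":0.01},{"dx":0,"dy":0,"dz":-0.01,"rx":0,"ry":0,"rz":0,"hand":0.01},{"dx":0,"dy":0,"dz":-0.008,"rx":0,"ry":0,"rz":0,"hand":0.01},{"dx":0,"dy":0,"dz":-0.005,"rx":0,"ry":0,"rz":0,"hand":0.01},{"dx":0,"dy":0,"dz":0,"rx":0,"ry":0,"rz":0,"hand":0.01},{"dx":0,"dy":0,"dz":0,"rx":0,"ry":0,"rz":0,"hand":0.01}]'; python3 st.py 0.528 -0.112 0.0485
```

```text
clock: 13.35
position: [0.5599, 0.0832, 0.2196]
ee_rot: [0.0, 0.143, 0.99, 0.0]
contact_force: [-1.1, 0.5, -1.7]
width: 0.0199
gripper_force: 97.9
13.35 [0.5599 0.0832 0.2196] z [ 4.e-04  1.e-04 -1.e+00] yaw x [-0.959  0.283 -0.   ] F [-1.12  0.51 -1.68] w 0.0199 q [ 0.02  0.27  1.54  0.    1.33 -1.26]
tool delta [-0.0246 -0.1963  0.1711]
level rotvec deg [0.01 0.02 0.  ]
```

```bash
python3 -m pendant '[{"dx":-0.001,"dy":-0.008,"dz":0,"rx":0,"ry":0,"rz":0,"hand":0.01},{"dx":-0.002,"dy":-0.018,"dz":0,"rx":0,"ry":0,"rz":0,"hand":0.01},{"dx":-0.003,"dy":-0.024,"dz":0,"rx":0,"ry":0,"rz":0,"hand":0.01},{"dx":-0.003,"dy":-0.025,"dz":0,"rx":0,"ry":0,"rz":0,"hand":0.01},{"dx":-0.003,"dy":-0.025,"dz":0,"rx":0,"ry":0,"rz":0,"hand":0.01},{"dx":-0.003,"dy":-0.025,"dz":0,"rx":0,"ry":0,"rz":0,"hand":0.01},{"dx":-0.003,"dy":-0.025,"dz":0,"rx":0,"ry":0,"rz":0,"hand":0.01},{"dx":-0.003,"dy":-0.024,"dz":0,"rx":0,"ry":0,"rz":0,"hand":0.01},{"dx":-0.003,"dy":-0.014,"dz":0,"rx":0,"ry":0,"rz":0,"hand":0.01},{"dx":-0.0006,"dy":-0.008,"dz":0,"rx":0,"ry":0,"rz":0,"hand":0.01},{"dx":0,"dy":0,"dz":0,"rx":0,"ry":0,"rz":0,"hand":0.01},{"dx":0,"dy":0,"dz":0,"rx":0,"ry":0,"rz":0,"hand":0.01}]' >/dev/null
python3 -m pendant '[{"dx":0,"dy":0,"dz":0.01,"rx":0,"ry":0,"rz":0,"hand":0.01},{"dx":0,"dy":0,"dz":0.02,"rx":0,"ry":0,"rz":0,"hand":0.01},{"dx":0,"dy":0,"dz":0.025,"rx":0,"ry":0,"rz":0,"hand":0.01},{"dx":0,"dy":0,"dz":0.025,"rx":0,"ry":0,"rz":0,"hand":0.01},{"dx":0,"dy":0,"dz":0.025,"rx":0,"ry":0,"rz":0,"hand":0.01},{"dx":0,"dy":0,"dz":0.015,"rx":0,"ry":0,"rz":0,"hand":0.01},{"dx":0,"dy":0,"dz":0.008,"rx":0,"ry":0,"rz":0,"hand":0.01},{"dx":0,"dy":0,"dz":0,"rx":0,"ry":0,"rz":0,"hand":0.01},{"dx":0,"dy":0,"dz":0,"rx":0,"ry":0,"rz":0,"hand":0.01}]' >/dev/null
python3 v.py v4; python3 st.py 0.528 -0.112 0.0485
```

```text
F [ 0.04 -0.11 -2.04] P [ 0.529  -0.1118  0.0925] z [ 0.002 -0.001 -1.   ] 15.4
207 215 mouth [247.83867201 261.74995839]
333 192 mouth [373.57301747 238.79353467]
15.4 [ 0.5287 -0.1119  0.0924] z [ 2.e-03 -6.e-04 -1.e+00] yaw x [-0.959  0.283 -0.002] F [ 0.35  0.35 -1.83] w 0.0199 q [-0.34  0.34  1.79  0.    1.01 -1.62]
tool delta [ 0.0008 -0.0003  0.0439]
level rotvec deg [-0.    0.12 -0.  ]
```

View pics/v4.png

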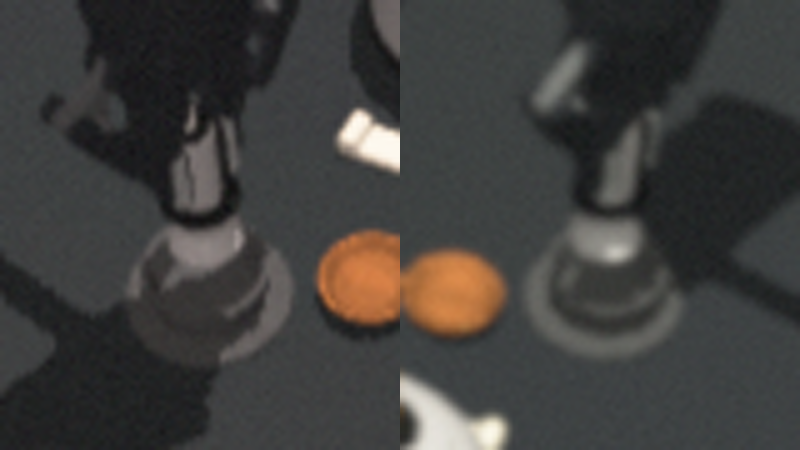

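The bell sits over the cup, centred to about 1 mm (bell 205 and 608 px, foot 210 and 605 px). I'll lower it.

```bash
python3 -m pendant '[{"dx":0.0008,"dy":0,"dz":0.006,"rx":0,"ry":0,"rz":0,"hand":0.01},{"dx":0,"dy":0,"dz":0.01,"rx":0,"ry":0,"rz":0,"hand":0.01},{"dx":0,"dy":0,"dz":0.01,"rx":0,"ry":0,"rz":0,"hand":0.01},{"dx":0,"dy":0,"dz":0.008,"rx":0,"ry":0,"rz":0,"hand":0.01},{"dx":0,"dy":0,"dz":0.005,"rx":0,"ry":0,"rz":0,"hand":0.01},{"dx":0,"dy":0,"dz":0.002,"rx":0,"ry":0,"rz":0,"hand":0.01},{"dx":0,"dy":0,"dz":0,"rx":0,"ry":0,"rz":0,"hand":0.01},{"dx":0,"dy":0,"dz":0,"rx":0,"ry":0,"rz":0,"hand":0.01}]'| egrep 'position|contact'; for k in 1 2 3; do python3 -m pendant '[{"dx":0,"dy":0,"dz":0.001,"rx":0,"ry":0,"rz":0,"hand":0.01},{"dx":0,"dy":0,"dz":0,"rx":0,"ry":0,"rz":0,"hand":0.01}]' | egrep 'position|contact'; done
```

```text
position: [0.5275, -0.1116, 0.0503]
contact_force: [-0.4, 0.1, -2.5]
position: [0.5276, -0.1116, 0.0496]
contact_force: [-0.7, 0.1, -1.1]
position: [0.5277, -0.1116, 0.0489]
contact_force: [-0.3, 0.8, 1.1]
position: [0.5278, -0.1116, 0.0488]
contact_force: [-1.8, 1.0, 8.0]
```

```bash
python3 -m pendant '[{"dx":0,"dy":0,"dz":-0.001,"rx":0,"ry":0,"rz":0,"hand":0.01},{"dx":0,"dy":0,"dz":0,"rx":0,"ry":0,"rz":0,"hand":0.022},{"dx":0,"dy":0,"dz":0,"rx":0,"ry":0,"rz":0,"hand":0.025},{"dx":0,"dy":0,"dz":0,"rx":0,"ry":0,"rz":0,"hand":0.03},{"dx":0,"dy":0,"dz":0,"rx":0,"ry":0,"rz":0,"hand":0.04},{"dx":0,"dy":0,"dz":0,"rx":0,"ry":0,"rz":0,"hand":0.06},{"dx":0,"dy":0,"dz":0,"rx":0,"ry":0,"rz":0,"hand":0.085},{"dx":0,"dy":0,"dz":0,"rx":0,"ry":0,"rz":0,"hand":0.085},{"dx":0,"dy":0,"dz":0,"rx":0,"ry":0,"rz":0,"hand":0.085},{"dx":0,"dy":0,"dz":0,"rx":0,"ry":0,"rz":0,"hand":0.085}]' 20
python3 -m pendant '[{"dx":0,"dy":0,"dz":-0.008,"rx":0,"ry":0,"rz":0,"hand":0.085},{"dx":0,"dy":0,"dz":-0.015,"rx":0,"ry":0,"rz":0,"hand":0.085},{"dx":0,"dy":0,"dz":-0.02,"rx":0,"ry":0,"rz":0,"hand":0.085},{"dx":0,"dy":0,"dz":-0.025,"rx":0,"ry":0,"rz":0,"hand":0.085},{"dx":0,"dy":0,"dz":-0.025,"rx":0,"ry":0,"rz":0,"hand":0.085},{"dx":0,"dy":0,"dz":-0.025,"rx":0,"ry":0,"rz":0,"hand":0.085},{"dx":0,"dy":0,"dz":-0.025,"rx":0,"ry":0,"rz":0,"hand":0.085},{"dx":0,"dy":0,"dz":-0.02,"rx":0,"ry":0,"rz":0,"hand":0.085},{"dx":0,"dy":0,"dz":-0.01,"rx":0,"ry":0,"rz":0,"hand":0.085},{"dx":0,"dy":0,"dz":0,"rx":0,"ry":0,"rz":0,"hand":0.085},{"dx":0,"dy":0,"dz":0,"rx":0,"ry":0,"rz":0,"hand":0.085}]'
python3 - <<'E'
from h import *
A=cam("scene")["frame"];B=cam("side")["frame"];W=cam("wrist")["frame"]
z=lambda f,x,y,w,h:cv2.resize(f[y:y+h,x:x+w,::-1],(400,300),interpolation=cv2.INTER_CUBIC)
cv2.imwrite("pics/end.png",np.vstack([np.hstack([z(A,210,233,80,60),z(B,335,205,80,60)]),np.hstack([z(W,120,60,400,300),z(A,100,160,320,240)])]))
E
```

```text
clock: 17.4
position: [0.5273, -0.1114, 0.0483]
ee_rot: [-0.0, 0.143, 0.99, 0.0]
contact_force: [-1.0, 0.3, 0.8]
width: 0.0848
gripper_force: 0.0
clock: 18.32
position: [0.5271, -0.1114, 0.2214]
ee_rot: [0.0, 0.143, 0.99, 0.0]
contact_force: [-0.4, 0.1, 0.2]
width: 0.0852
gripper_force: 0.0
```

View pics/end.png

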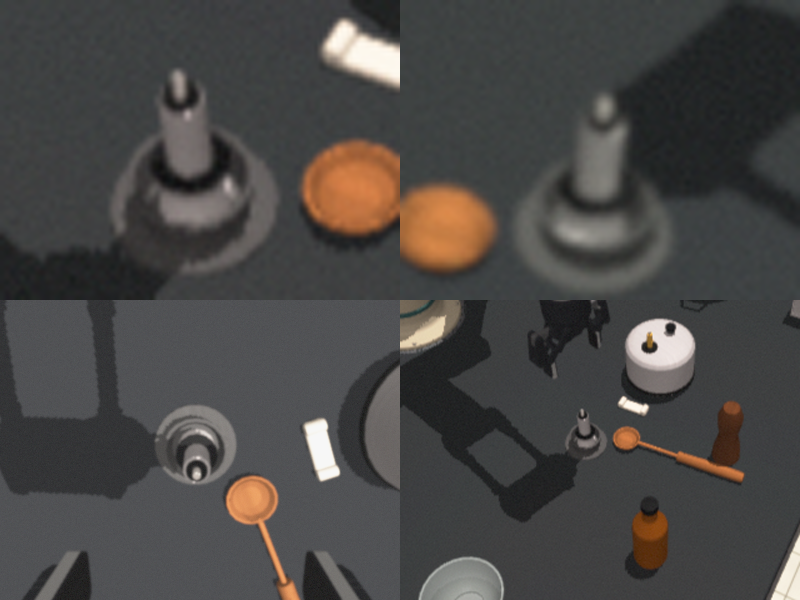

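The gauge stands upright in its cup with the rod out (tip 178,72, previously 183,93). The nearby items in view look undisturbed and the hand is clear.

```bash
python3 -c "
from rig import manip
print(manip.sign_off())"
```

```text
the job is handed in; nothing more can be done
None
```

I pressed the gauge onto the keg's valve at about 16 N for over a second, then stood it upright in its cup with the rod still out. I let go, raised the hand clear and handed the job in at about 18 s; no verdict came back.

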